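# Clip the lamp to the camera stand and hold the camera up at its second stop

## Task

First move the little clip-on lamp from the tote's handle to the bare part of the camera stand's arm, with the camera still right down: jaws shut round the arm, lamp upright and let go. Then squeeze the push button on the stand's grip, draw the camera up past the first stop to the second stop, the top of its travel, and finish while still holding it up there by the grip, with the button squeezed in, so that I can tighten the lock screw. Leave the meter, screwdriver and drive where they are.

Things in the scene. Friction and masses are not known exactly. Their poses are not given: they have to be found in the camera images.
- lamp: small white clip-on lamp, a clothes-peg clip with a lamp pod, 75 g, starting upright on the tote's handle bar. Origin on its hinge; z up (wings above, jaws below), x along the hinge and the bar it grips, y the way its wings are squeezed. The pod, 30 mm across, sticks out on the +x side, 23 to 53 mm from the origin, from 12 mm below to 8 mm above it.
- lamp_wings (a point): grasp place of the lamp: midway between its two finger wings, 27 mm above the hinge, axes as lamp. Wings: 22 mm wide along x, 4 to 40 mm above the hinge, 38 mm over their outsides here (43 mm at the top). Squeezed fully along y (about 11 N) they lie parallel, 22 mm over all, and the jaws gape 18 mm. Let go, the spring shuts the jaws.
- lamp_jaw (a point): middle of the lamp's jaws, 24 mm under the hinge, 51 mm under lamp_wings, axes as lamp: the axis of a gripped 10 mm bar lies here. Jaws are 20 mm long along x and their lips reach 13 mm below this point. Opened, they go straight down over a bar.
- clip (a joint): opening of the lamp's sprung hinge, rad: about 0 gripped on a 10 mm bar, 0.52 with the wings fully squeezed, below -0.05 if shut on nothing.
- tote: orange open tool tote, fixed, 230 x 100 x 55 mm, with a round 10 mm aluminium handle bar along its x above the middle, the bar's axis 105 mm above the table; the lamp starts clipped on this bar. Origin under its middle.
- head: moving top of the camera stand: black grip block, camera arm and camera, 0.3 to 0.5 kg. It slides up out of a fixed upright tube (26 mm thick, on a round fixed foot 132 mm across; the tube's collar ends 151 mm above the table, its lock screw on the -x side). Origin in the middle of the grip block; z up, x along the camera arm from block to camera.
- grip (a point): middle of the grip block, 175 mm above the table when the camera is right down; axes as head. Block 34 mm along x, 30 along y, 46 high. The push button stands out of its +y face: 36 mm along y over the button, 31 mm with it squeezed in. Two fingers closing along y from above, level with this point, squeeze it in.
- camarm_mid (a point): point on the axis of the camera arm, in the middle of its bare part, 83 mm from the middle of the grip; axes as head. The arm is a level round aluminium bar 10 mm thick along x, at the height of the grip's middle, bare from 28 to 149 mm from there; then come the camera mount (20 mm thick) and the camera, hanging down, 44 mm wide.
- column (a joint): height of the camera, m: 0 right down (start), 0.045 first stop, 0.090 second stop; hard end at 0.091. A sprung pin, drawn back only while the button is in, locks it at 0 and at each stop; let out between stops, the camera sinks until the pin catches at the stop below. With the button in, the camera and lamp weigh 4 to 6 N and sink if let go.
- button (a joint): travel of the push button (20 x 28 mm, grey, centred on the +y face of the grip block), m: 0 out, 0.005 fully in; the pin is free from 0.004. The spring takes 4 N to start and 8 N fully in.
- meter: bystander: red and grey hand multimeter, 160 x 80 x 40 mm, lying on the table. Origin under its middle.
- driver: bystander: black-handled screwdriver, 150 mm, lying on the opened laptop base (fixed, 280 x 200 x 18 mm) that lies under the camera. Origin under its middle.
- drive: bystander: flat metal disk drive, 100 x 70 x 9 mm, lying on the table. Origin under its middle.
Things that resemble listed ones, but are neither listed nor needed, are in the scene too. Several things have the shape of the lamp; the one meant has the colours described above.

How it is judged (in metres and radians):
On the way, in this order (a step that is already met when the one before it is completed fails the run):
1. the lamp is clipped upright on the bare part of the camera arm and let go, with the camera still down (x of lamp_jaw in the frame of camarm_mid between -0.055 and 0.064 m and y of lamp_jaw in the frame of camarm_mid between -0.005 and 0.005 m and z of lamp_jaw in the frame of camarm_mid between -0.005 and 0.005 m and angle between the x axis of lamp and the x axis of head, either way round below 0.2 rad and angle between lamp's own z axis and vertical below 0.5 rad and value of joint clip below 0.12 rad and contact force between the fingers and lamp below 0.05 N and value of joint column below 0.008 m), for 0.3 s.
2. the camera is up at the second stop, held by the grip with the button in (value of joint column above 0.086 m and value of joint button above 0.004 m and contact force between the fingers and head above 3 N), for 0.3 s.
At the end, for the whole second after the job is handed in: Camera held still within 4 mm of the second stop by the fingers on the grip (over 3 N), button in over 4 mm so the pin carries nothing; lamp clipped on the bare arm, untouched: jaws within 5 mm of its axis and 0.2 rad of its direction, upright within 0.5 rad (all of step 2 and linear speed of head below 0.02 m/s and x of lamp_jaw in the frame of camarm_mid between -0.055 and 0.064 m and y of lamp_jaw in the frame of camarm_mid between -0.005 and 0.005 m and z of lamp_jaw in the frame of camarm_mid between -0.005 and 0.005 m and angle between the x axis of lamp and the x axis of head, either way round below 0.2 rad and angle between lamp's own z axis and vertical below 0.5 rad and value of joint clip below 0.12 rad and contact force between the fingers and lamp below 0.05 N); the arm keeps its last pose, push and grip.
It fails at once if the meter, screwdriver or drive is pushed more than 25 mm (distance of any of meter, driver, drive from where it was at the start of the episode above 0.025 m).
It also fails if it takes over 58 s, if anything falls off the work surface, if the arm or the gripper's body presses on something with over 40 N, if the wrist force passes 120 N, or if a joint passes its speed limit or range.

## Robot

A 7-joint arm with a two-finger parallel gripper is mounted at the origin on the work surface. World frame = base frame: x ahead of the robot, y to its left, z up, the work surface at z = 0. Lengths are in mm, angles in rad, forces in N, time in s.
With the tool pointing down it reaches from about 400 to 875 mm from the base axis. Payload 4.4 kg.
Tool frame: the origin (TCP) lies at the very end of the fingers, on their centre line; the grasp point (between the pads) lies 19 mm behind it; y points along the fingers, z is the direction in which the jaws open and shut, and the axes are right-handed (so a half turn about y gives the same grasp; the last joint's range is limited). The gripper opens to 85 mm and grips with 20 to 120 N. Pads are 22 mm wide; open, the fingers measure 114 mm over their backs; the gripper's body (76 mm by 85 mm) begins 54 mm behind the grasp point. The pads swing forward as they close: fully open they stand 13 mm farther back than shut.
Start: joints at [1.049, 0.628, 0.038, 1.517, -0.027, 0.996, -0.02], TCP at [286.146, -583.642, 231.313] pointing down, gripper open.
Joint ranges: [-3.06, 3.06], [-0.37, 2.12], [-1.25, 1.32], [0.18, 2.47], [-1.1, 4.24], [0.23, 1.98], [-2.94, 2.94]. Speed limits (rad/s): [2.57, 2.57, 3.14, 3.14, 3.14, 3.14, 3.14].

## Interface

Orientations are given as [roll, pitch, yaw] about the fixed x, y, z axes, in that order (R = Rz(yaw) Ry(pitch) Rx(roll)).
In Python, from cell import * gives the robot as it stands.
- The arm moves only by the tool apply_moves, never from a script. Its argument "targets" is a list of rows, each a list of 6 numbers: the shift along the tool's x, y, z in units of 40 mm (1.0 is 40 mm), then the turn, a rotation vector about the tool's x, y, z in units of 8 degrees (1.0 is 8 degrees). A call has 1 to 12 rows; each row shifts and turns the commanded pose from where the row before left it, along the tool's axes as they then stand; what a row does not reach is not made up. A row lasts 1/8 s, in which the tool goes at most 62.5 mm and 10.7 degrees, less where a joint would pass 70% of its speed; a pose out of reach is approached as far as the arm can. A call is refused whole if a number of a shift passes 1 or a number of a turn 1, either way. A call with a gripper value outside its range is refused whole. "jaw" is the gripper command: -1 is shut, 1 is fully open, values between are in proportion, set as the call begins (left out, the last holds). The fingers move at their own pace and stop on an object; the grip force is fixed at half the most. Time passes only in rows, so rows that do not move let the fingers close. It gives the time, the measured TCP pose, the force and the opening at its end, in the units of the state.
- read_state(): the state, without advancing time (a new reading comes with each control period).
- get_image(name): name is "side" or "top" or "wrist"; returns the picture (420x560x3 uint8, red, green, blue); there is no depth.
- calibration(name): a dict with "fx", "fy", "cx", "cy" (pixels), "k1" (the pictures are not rectified: a ray, as slopes to the right and down, at radius r is drawn at 1 + k1 r^2 times it, then the intrinsics apply), "world_from_camera" (4x4, takes a point from camera to world coordinates). Camera axes: x right, y down, z forward; pixel columns grow to the right and rows downward; lengths in mm; the calibration is good to about 2 mm. A picture is of the moment at which its call begins: read the wrist's pose just before it. calibration takes no time and is no camera call; for the wrist camera it gives the pose at the moment of the call.
- finish_job(): hands the job in, once; it reports no verdict.
The state is a dict: "clock": time; "qpos": joint angles; "qd": joint speeds; "tau": joint torques, N m; "eef_pos": TCP position; "tool_rot": TCP orientation; "force": force on the tool from outside, world axes, zero at the start; "torque": the same for the moment, N m; "width": finger opening in mm.
Only numpy, scipy, OpenCV 4.12 (cv2) and the standard library are available. Lean on these libraries where they do the work, as an engineer would, in place of code of your own. Each camera call takes 0.05 s, during which the arm holds its last target. There are 200 camera calls.

## Working session

There is one attempt and no reset: what is moved stays moved. The work goes in short steps, Python scripts to look and compute and a tool call to move; the robot and the scene stay as the last step left them, time stands still between calls to the robot, and variables do not carry over. Pictures are saved under pics/ and viewed, about 8 in all and at most 12, crops included, and the job is handed in when it is done.

Besides the shell and the picture viewer there is one more tool, called after "Call:" as a command line: name --pt "numbers of a row" for each row, then --argument value for the rest. apply_moves: Moves the arm, as the interface text tells. Its arguments: {"type":"object","properties":{"targets":{"type":"array"},"jaw":{"type":"number"}},"required":["targets"]}

```bash
mkdir -p pics; cat > h.py <<'E'
from cell import *
import numpy as np, cv2
from scipy.spatial.transform import Rotation as R
def shot(n,f):
    im=get_image(n); cv2.imwrite('pics/'+f,im[:,:,::-1]); return im
def ray(n,u,v,c=None):
    c=c or calibration(n); k=c['k1']
    d=np.array([(u-c['cx'])/c['fx'],(v-c['cy'])/c['fy']]); s=d.copy()
    for _ in range(20): s=d/(1+k*(s@s))
    M=np.array(c['world_from_camera']); return M[:3,3],M[:3,:3]@np.r_[s,1]
def at(n,u,v,z,c=None):
    o,d=ray(n,u,v,c); return o+d*(z-o[2])/d[2]
def proj(n,P,c=None):
    c=c or calibration(n); M=np.array(c['world_from_camera'])
    p=M[:3,:3].T@(np.asarray(P,float)-M[:3,3]); s=p[:2]/p[2]; s=s*(1+c['k1']*(s@s))
    return np.array([s[0]*c['fx']+c['cx'],s[1]*c['fy']+c['cy']])
def tri(a,b):  # two (o,d) rays
    (o1,d1),(o2,d2)=a,b; A=np.c_[d1,-d2]; t=np.linalg.lstsq(A,o2-o1,rcond=None)[0]
    p,q=o1+t[0]*d1,o2+t[1]*d2; return (p+q)/2,np.linalg.norm(p-q)
def toolrot(s=None):
    s=s or read_state(); return R.from_euler('xyz',s['tool_rot']).as_matrix()
E
python3 - <<'E'
from h import *
np.set_printoptions(precision=3,suppress=True)
a=shot('top','top1.png'); b=shot('side','side1.png')
s=read_state(); print(s); print(toolrot(s))
for n in('top','side','wrist'):
    c=calibration(n);print(n,c['fx'],c['k1'],np.array(c['world_from_camera']))
E
```

```text
{'clock': 0.1, 'qpos': array([ 1.049,  0.629,  0.038,  1.518, -0.027,  0.996, -0.02 ]), 'qd': array([-0.001, -0.003,  0.001, -0.004, -0.   ,  0.001,  0.001]), 'tau': array([  0.004, -56.452,   1.231, -19.397,   0.011,   0.005,   0.   ]), 'eef_pos': array([ 285.909, -583.13 ,  230.484]), 'tool_rot': array([-1.572, -0.   , -2.686]), 'force': array([-0.643, -1.118, -0.599]), 'torque': array([-0.012, -0.017, -0.001]), 'width': 85.51840262307722}
[[-0.898 -0.001  0.44 ]
 [-0.44   0.002 -0.898]
 [ 0.    -1.    -0.002]]
top 459.2586489165414 -0.05304254112615167 [[  -0.024   -0.995    0.095  447.603]
 [  -1.       0.025    0.013  -72.162]
 [  -0.016   -0.095   -0.995 1315.612]
 [   0.       0.       0.       1.   ]]
side 462.5186402125202 0.05477539661784061 [[ -0.832  -0.288   0.473  28.873]
 [ -0.554   0.451  -0.7   715.494]
 [ -0.012  -0.845  -0.535 716.008]
 [  0.      0.      0.      1.   ]]
wrist 299.8626949363991 -0.018859631928332805 [[   0.44    -0.864   -0.246  348.201]
 [  -0.898   -0.424   -0.118 -552.242]
 [  -0.002    0.273   -0.962  372.1  ]
 [   0.       0.       0.       1.   ]]
```

View pics/top1.png

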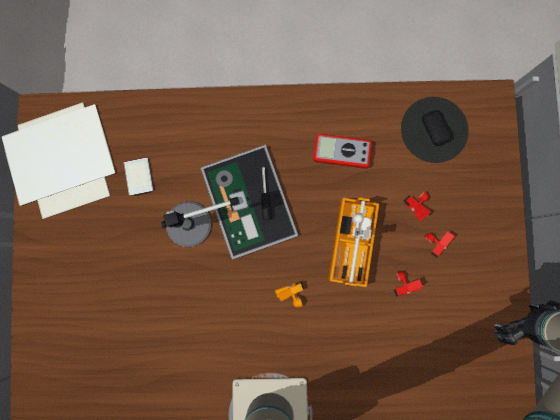

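View pics/side1.png

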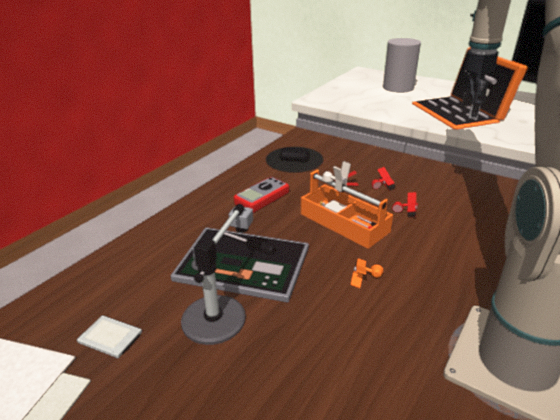

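The top picture shows the white lamp on the tote bar at about (360,225). The lookalikes are red clips at (419,206), (440,243) and (408,285), and an orange one at (290,293). The stand's grip is at about (177,220), its arm runs to the camera at (237,201), the meter is at (343,150) and the driver at (267,195). I choose the white one; next is a close crop of both places.

```bash
python3 - <<'E'
from h import *
a=cv2.imread('pics/top1.png'); b=cv2.imread('pics/side1.png')
f=lambda im,x,y,w,h,s:cv2.resize(im[y:y+h,x:x+w],(w*s,h*s),interpolation=cv2.INTER_CUBIC)
A=f(a,320,190,66,50,6);B=f(a,155,185,100,50,4);C=f(b,295,150,100,75,4);D=f(b,180,195,80,60,5)
cv2.imwrite('pics/crop1.png',np.vstack([np.hstack([A,D[:300,:400]]),np.hstack([C[:,:396],np.vstack([B,np.zeros((100,400,3),np.uint8)])])]))
print(A.shape,B.shape,C.shape,D.shape)
E
```

```text
(300, 396, 3) (200, 400, 3) (300, 400, 3) (300, 400, 3)
```

View pics/crop1.png

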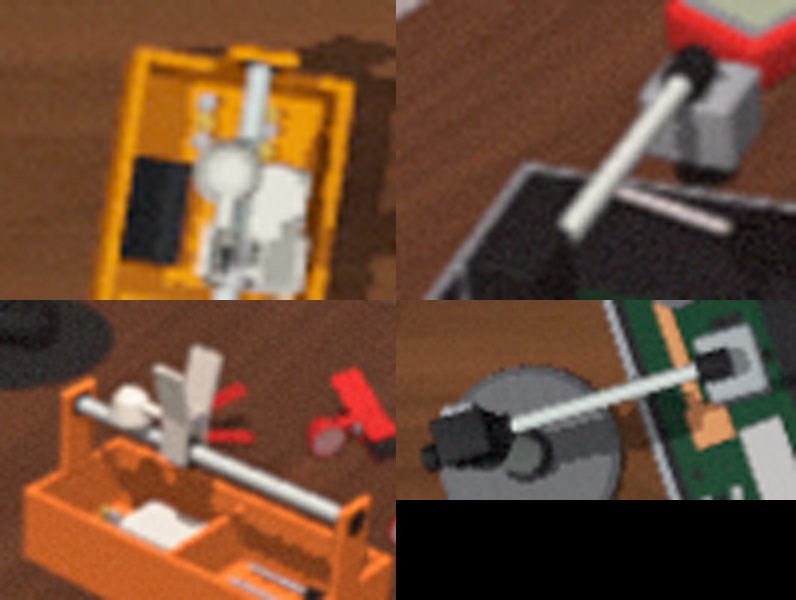

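The crop confirms the white clip on the bar, wings up and pod towards the far end. In full-picture pixels the pod is at top (358,218) and side (327.5,176). The grip top is at top (171.5,219), and the bare arm runs from (185,216) to (230,203).

```bash
python3 - <<'E'
from h import *
np.set_printoptions(precision=1,suppress=True)
bar=[at('top',363,200.8,110),at('top',358,238.3,110)]
print('bar top',bar, 'side',at('side',315.5,176,107),at('side',382.5,205,107))
d=(bar[0]-bar[1])[:2];print('bar yaw',np.arctan2(d[1],d[0]))
d=(at('side',315.5,176,107)-at('side',382.5,205,107))[:2];print('bar yaw side',np.arctan2(d[1],d[0]))
print('pod',at('top',358,218.3,137),tri(ray('top',358,218.3),ray('side',327.5,176)))
print('wing tops side', at('side',295+168/4,150+68/4,169),at('side',295+205/4,150+50/4,169))
print('arm top',at('top',184.75,216.25,180),at('top',230.25,203,180))
a,b=at('top',184.75,216.25,180),at('top',230.25,203,180);print(np.arctan2(*(b-a)[1::-1]),np.linalg.norm(b-a))
sd=lambda x,y:(180+(x-396)/5,195+y/5)
a,b=[at('side',*sd(x,y),175) for x,y in((570,228),(683,85))];print('arm side',a,b,np.arctan2(*(b-a)[1::-1]),np.linalg.norm(b-a))
print('block',at('top',171.5,219.2,198))
print('foot',at('top',189,223.5,5),at('side',213,320,5))
print('bounds meter', at('top',343,150,40),'driver',at('top',267,195,25))
E
```

```text
bar top [array([ 580.2, -264.6,  110. ]), array([ 481.8, -247.6,  110. ])] side [ 577.5 -261.   107. ] [ 363.9 -220.1  107. ]
bar yaw -0.17137556597039225
bar yaw side -0.1892387136966181
pod [ 532.3 -245.6  137. ] (array([ 533.2, -247.1,  126.3]), np.float64(0.18284181167908095))
wing tops side [ 499.5 -232.1  169. ] [ 491.2 -267.1  169. ]
arm top [545.2 191.5 180. ] [575.5  77.1 180. ]
-1.3118370064971174 118.33347357673242
arm side [549.8 182.7 175. ] [576.6  77.7 175. ] -1.3212183737477543 108.4382542862044
block [537.2 220.1 198. ]
foot [539.  219.9   5. ] [535.5 227.6   5. ]
bounds meter [ 733.7 -225.3   40. ] driver [613.1  -7.3  25. ]
```

Call:
apply_moves --pt "-0.84 -0.1 -0.52 0 0 0" --pt "-0.84 -0.1 -0.52 0 0 0" --pt "-0.84 -0.1 -0.52 0 0 0" --pt "-0.84 -0.1 -0.52 0 0 0" --pt "-0.84 -0.1 -0.52 0 0 0" --pt "-0.84 -0.1 -0.52 0 0 0" --pt "-0.84 -0.1 -0.52 0 0 0" --pt "-0.84 -0.1 -0.52 0 0 0" --pt "-0.84 0 -0.52 0 0 0" --pt "-0.84 0 -0.52 0 0 0" --pt "0 0 0 0 -1 0" --pt "0 0 0 0 -1 0" --jaw 1

```text
clock: 1.6
eef_pos: [496.4, -248.1, 262.9]
tool_rot: [-1.572, -0.0, -2.4]
force: [-1.1, 0.2, 0.0]
width: 85.4
```

Call:
apply_moves --pt "0 0 0 0 -1 0" --pt "0 0 0 0 -1 0" --pt "0 0 0 0 -1 0" --pt "0 0 0 0 -1 0" --pt "0 0 0 0 -1 0" --pt "0 0 0 0 -1 0" --pt "0 0 0 0 -1 0" --pt "0 0 0 0 -1 0" --pt "0 0 0 0 -1 0" --pt "0 0 0 0 -1 0" --pt "0 0 0 0 -1 0" --pt "0 0 0 0 -1 0"

```text
clock: 3.1
eef_pos: [495.9, -249.0, 262.9]
tool_rot: [-1.571, 0.001, -0.727]
force: [0.5, 0.1, -0.1]
width: 85.3
```

Call:
apply_moves --pt "0 0 0 0 -1 0" --pt "0 0 0 0 -1 0" --pt "0 0 0 0 -1 0" --pt "0 0 0 0 -1 0" --pt "0 0 0 0 0 0"

```text
clock: 3.72
eef_pos: [495.9, -249.1, 262.9]
tool_rot: [-1.57, 0.001, -0.174]
force: [0.2, 0.2, -0.3]
width: 85.4
```

```bash
cat >> h.py <<'E'
def tell(p,psi):  # shift in tool units with the turn done first, turn about tool y in units
    s=read_state(); Rm=toolrot(s); yaw=np.arctan2(Rm[1,0],Rm[0,0]); dpsi=(psi-yaw+np.pi)%(2*np.pi)-np.pi
    R2=R.from_euler('xyz',[-np.pi/2,0,psi]).as_matrix(); d=np.asarray(p)-s['eef_pos']
    rv=R.from_matrix(Rm.T@R2).as_rotvec()
    print('t',s['clock'],'tcp',s['eef_pos'],'yaw',yaw,'F',s['force'],'w',s['width'],'q',s['qpos'])
    print(' after-turn shift u',R2.T@d/40,' pre-turn shift u',Rm.T@d/40,' turn u',np.degrees(rv)/8)
E
python3 - <<'E'
from h import *
np.set_printoptions(precision=3,suppress=True)
tell([495,-248,137],-.18)
c=calibration('wrist'); im=shot('wrist','w1.png')
print(np.array(c['world_from_camera']))
cv2.imwrite('pics/w1.png',cv2.resize(im[:,:,::-1],(784,588),interpolation=cv2.INTER_CUBIC))
np.save('w1c.npy',c,allow_pickle=True)
for z in (105,156,169):print(z,proj('wrist',[495,-248,z],c)*1.4)
E
```

```text
t 3.725 tcp [ 495.926 -249.059  262.883] yaw -0.17426212811480601 F [ 0.218  0.222 -0.257] w 85.38746800780996 q [ 0.841  0.522 -0.65   1.734  0.363  1.011  1.455]
 after-turn shift u [-0.028  3.147  0.022]  pre-turn shift u [-0.025  3.147  0.02 ]  turn u [-0.004  0.041 -0.006]
[[   0.173    0.948    0.268  427.929]
 [   0.985   -0.167   -0.046 -236.516]
 [   0.001    0.272   -0.962  404.56 ]
 [   0.       0.       0.       1.   ]]
105 [383.497 279.384]
156 [383.581 297.812]
169 [383.608 303.689]
```

View pics/w1.png

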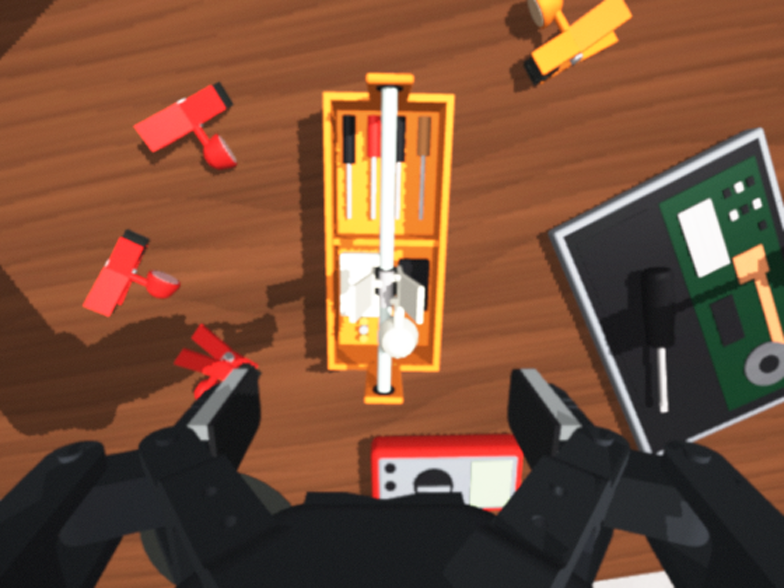

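The lamp stands on the bar with its wing tops near (350,308) and (425,308), wings below them near (365,290) and (412,288), and hinge near (386,280). The bar runs from (389,95) to (384,390). The pod at (400,340) is on the +x side. The jaws are centred near column 388.

```bash
python3 - <<'E'
from h import *
np.set_printoptions(precision=1,suppress=True)
c=np.load('w1c.npy',allow_pickle=True).item()
P=lambda u,v,z:at('wrist',u/1.4,v/1.4,z,c)
a,b=P(384,385,110),P(389,100,110);print('bar',a,b,np.arctan2(*(a-b)[1::-1]),np.linalg.norm(a-b))
print('wingtops',P(350,310,169),P(425,310,169))
print('hinge',P(386,275,133),'pod',P(400,338,135))
o=[495.9,-249.06,262.9]; print(proj('wrist',o,c)*1.4)
# side-view wings along bar: crop of pic
im=cv2.imread('pics/w1.png')[230:380,310:460]; cv2.imwrite('pics/w1c.png',cv2.resize(im,None,fx=4,fy=4,interpolation=cv2.INTER_CUBIC))
E
```

```text
bar [ 576.3 -261.9  110. ] [ 377.8 -223.8  110. ] -0.18964938232901266 202.12820714168973
wingtops [ 495.4 -268.1  169. ] [ 503.  -224.7  169. ]
hinge [ 486.1 -244.8  133. ] pod [ 530.7 -242.8  135. ]
[381.5 377. ]
```

View pics/w1c.png

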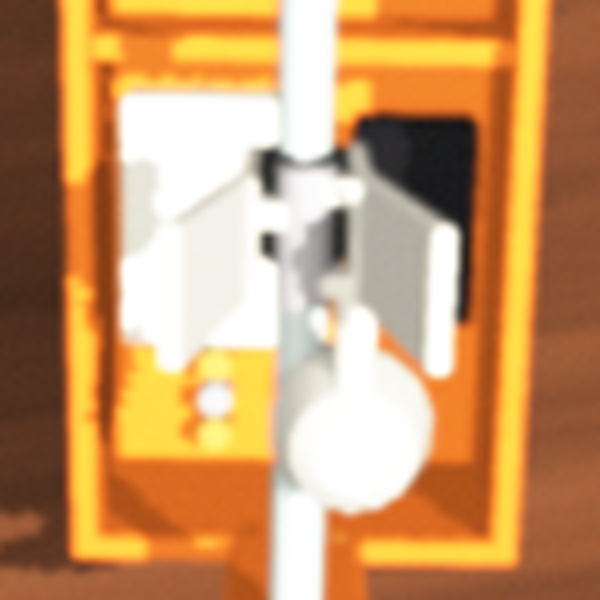

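```bash
python3 - <<'E'
from h import *
np.set_printoptions(precision=2,suppress=True)
c=np.load('w1c.npy',allow_pickle=True).item()
P=lambda u,v,z:at('wrist',(u/4+310)/1.4,(v/4+230)/1.4,z,c)
q=[P(*x,169) for x in((180,220),(172,370),(455,225),(440,375))]
print(q, 'mid',np.mean(q,0))
for i in(0,2):
  d=q[i+1]-q[i];print(np.linalg.norm(d),np.arctan2(d[1],d[0]))
m=np.mean(q,0)
tell([m[0],m[1],137],-.19)
E
```

```text
[array([ 481.09, -262.31,  169.  ]), array([ 503.27, -267.84,  169.  ]), array([ 488.7 , -223.36,  169.  ]), array([ 510.92, -228.91,  169.  ])] mid [ 495.99 -245.6   169.  ]
22.859777467256585 -0.2442921937658154
22.905010224665475 -0.24501723316025126
t 3.775 tcp [ 496.02 -249.05  263.  ] yaw -0.17537707247258816 F [ 0.27 -0.38  0.21] w 85.25363054426965 q [ 0.84  0.52 -0.65  1.73  0.36  1.01  1.45]
 after-turn shift u [-0.02  3.15  0.08]  pre-turn shift u [-0.01  3.15  0.08]  turn u [-0.   0.1 -0. ]
```

Call:
apply_moves --pt "0 0.8 0.08 0 0.1 0" --pt "0 0.8 0 0 0 0" --pt "0 0.8 0 0 0 0" --pt "0 0.45 0 0 0 0" --pt "0 0.3 0 0 0 0" --pt "0 0 0 0 0 0"

```text
clock: 4.53
eef_pos: [496.8, -245.7, 137.1]
tool_rot: [-1.571, 0.001, -0.187]
force: [0.3, 0.5, -0.6]
width: 85.3
```

Call:
apply_moves --pt "0 0 0 0 0 0" --pt "0 0 0 0 0 0" --pt "0 0 0 0 0 0" --pt "0 0 0 0 0 0" --pt "0 0 0 0 0 0" --pt "0 0 0 0 0 0" --pt "0 0 0 0 0 0" --pt "0 0 0 0 0 0" --jaw -1

```text
clock: 5.52
eef_pos: [497.4, -246.6, 138.0]
tool_rot: [-1.572, -0.002, -0.187]
force: [0.3, -1.9, 6.1]
width: 19.4
```

Call:
apply_moves --pt "0 -0.2 0 0 0 0" --pt "0 -0.4 0 0 0 0" --pt "0 -0.6 0 0 0 0" --pt "0 -0.8 0 0 0 0" --pt "0 -0.8 0 0 0 0" --pt "0 -0.7 0 0 0 0" --pt "0 0 0 0 0 0"

```text
clock: 6.4
eef_pos: [498.2, -245.7, 280.0]
tool_rot: [-1.572, -0.005, -0.186]
force: [0.4, 0.6, -0.8]
width: 19.6
```

```bash
python3 - <<'E'
from h import *
np.set_printoptions(precision=3,suppress=True)
tell([560,125,275],-1.315)
c=calibration('wrist'); im=shot('wrist','w2.png'); b=shot('side','side2.png')
np.save('w2c.npy',c,allow_pickle=True)
w=im[:,:,::-1][180:420,100:460]; s=b[:,:,::-1][60:240,240:440]
s=cv2.resize(s,(400,360),interpolation=cv2.INTER_CUBIC); w=cv2.resize(w,(400,360)[:1]+(267,))
w=cv2.copyMakeBorder(w,0,93,0,0,cv2.BORDER_CONSTANT)
cv2.imwrite('pics/c2.png',np.hstack([w,s]))
E
```

```text
t 6.4 tcp [ 498.2   -245.748  279.983] yaw -0.18627257415090612 F [ 0.386  0.64  -0.775] w 19.607435314676643 q [ 0.842  0.502 -0.659  1.715  0.349  1.04   1.449]
 after-turn shift u [-8.576  0.125  3.84 ]  pre-turn shift u [-0.199  0.115  9.395]  turn u [-0.014  8.084  0.035]
```

View pics/c2.png

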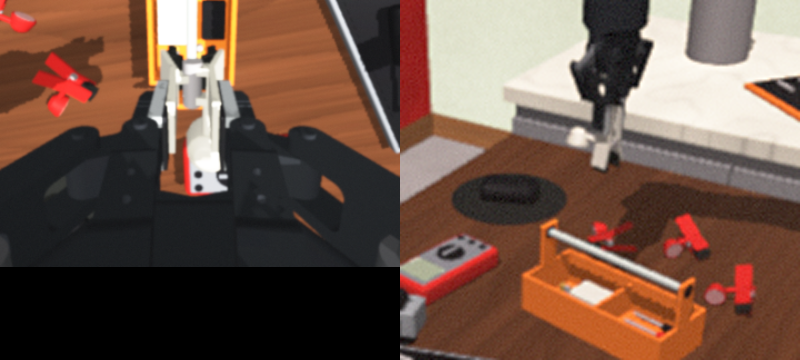

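The lamp is off the bar and upright between the pads (left crop (190,110), right crop (605,150)).

Call:
apply_moves --pt "0 0 0.5 0 0 0" --pt "0 0 0.9 0 0 0" --pt "0 0 0.95 0 0 0" --pt "0 0 0.95 0 0 0" --pt "0 0 0.95 0 0 0" --pt "0 0 0.95 0 0 0" --pt "0 0 0.95 0 0 0" --pt "0 0 0.95 0 0 0" --pt "-0.1 0 0.95 0 0 0" --pt "-0.07 0 0.95 0 0 0" --pt "0 0 0.5 0 0.6 0" --pt "0 0 0 0 1 0"

```text
clock: 8.0
eef_pos: [559.0, 133.3, 276.3]
tool_rot: [-1.57, 0.003, -0.408]
force: [-0.0, -0.8, -1.1]
width: 19.7
```

Call:
apply_moves --pt "0 0 0 0 1 0" --pt "0 0 0 0 1 0" --pt "0 0 0 0 1 0" --pt "0 0 0 0 1 0" --pt "0 0 0 0 1 0" --pt "0 0 0 0 1 0" --pt "0 0 0 0 0.5 0" --pt "0 0 0 0 0 0"

```text
clock: 9.0
eef_pos: [559.4, 130.3, 276.4]
tool_rot: [-1.573, 0.001, -1.315]
force: [-0.3, -0.0, -1.1]
width: 19.4
```

```bash
python3 - <<'E'
from h import *
np.set_printoptions(precision=3,suppress=True)
tell([562,130,208],-1.315)
c=calibration('wrist'); im=shot('wrist','w3.png')
np.save('w3c.npy',c,allow_pickle=True)
cv2.imwrite('pics/w3.png',cv2.resize(im[:,:,::-1],(784,588),interpolation=cv2.INTER_CUBIC))
E
```

```text
t 9.0 tcp [559.364 130.347 276.42 ] yaw -1.3149015207244787 F [-0.303 -0.027 -1.094] w 19.432302039501547 q [-0.037  0.491 -0.367  1.668  0.199  1.021 -0.213]
 after-turn shift u [0.025 1.711 0.062]  pre-turn shift u [0.026 1.71  0.065]  turn u [ 0.014  0.001 -0.005]
```

View pics/w3.png

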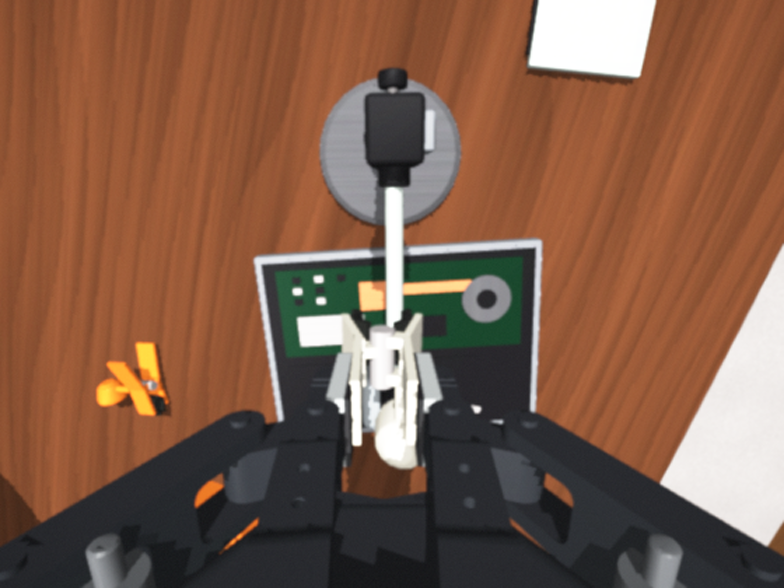

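The camera looks along the stand. The bare arm runs from (393.5,190) to (396,320), the block top is centred at about (394.5,128), and the button is on the right at (430,130). The held lamp's jaws are at (357,318) and (407,318).

```bash
python3 - <<'E'
from h import *
np.set_printoptions(precision=2,suppress=True)
c=np.load('w3c.npy',allow_pickle=True).item()
im=cv2.imread('pics/w3.png').astype(int)
P=lambda u,v,z:at('wrist',u/1.4,v/1.4,z,c)
mid=[]
for v in range(195,300,6):
    g=im[v,360:430].min(1); k=np.where(g>165)[0]+360; 
    mid.append((np.median(k),v)); print(v,k.min(),k.max(),end=' | ')
pts=np.array([P(u+.5,v,175) for u,v in mid]); 
d=np.linalg.svd(pts-pts.mean(0))[2][0]; d*=-np.sign(d[1]);print('\narm',pts.mean(0),d,'yaw',np.arctan2(d[1],d[0]))
print('arm start',P(393.5,188,177))
bt=[P(*x,198) for x in((366,97),(423,97),(369,160),(422,160))];print('block',bt,np.mean(bt,0))
n=np.array([-d[1],d[0],0])
T=np.array([559.36,130.35,0]);print('arm offset of TCP along head y',(T-pts.mean(0))@n)
for z in(205,243,267): print('jaw/lamp mid',z,(P(382,319,z)-pts.mean(0))@n)
print((P(385,375,290)-pts.mean(0))@n, 'tcp proj',proj('wrist',[559.36,130.35,276.4],c)*1.4)
E
python3 - <<'E'
import cv2
im=cv2.imread('pics/w3.png')[290:480,290:490];cv2.imwrite('pics/w3c.png',cv2.resize(im,(800,760)[:1]+(600,),interpolation=cv2.INTER_CUBIC))
E
```

```text
195 385 402 | 201 385 403 | 207 385 402 | 213 385 403 | 219 385 402 | 225 386 402 | 231 386 402 | 237 386 402 | 243 386 402 | 249 386 429 | 255 360 402 | 261 386 402 | 267 386 402 | 273 386 402 | 279 386 402 | 285 386 402 | 291 386 402 | 297 386 402 | 
arm [557.23 165.02 175.  ] [ 0.26 -0.96 -0.  ] yaw -1.3051222543774392
arm start [547.81 196.6  177.  ]
block [array([523.54, 234.32, 198.  ]), array([550.04, 241.27, 198.  ]), array([532.  , 206.67, 198.  ]), array([557.56, 213.37, 198.  ])] [540.78 223.91 198.  ]
arm offset of TCP along head y -7.043823148542763
jaw/lamp mid 205 -7.730059867264009
jaw/lamp mid 243 -7.397212533433512
jaw/lamp mid 267 -7.186993164698437
-6.190283090512333 tcp proj [382.82 378.59]
```

View pics/w3c.png

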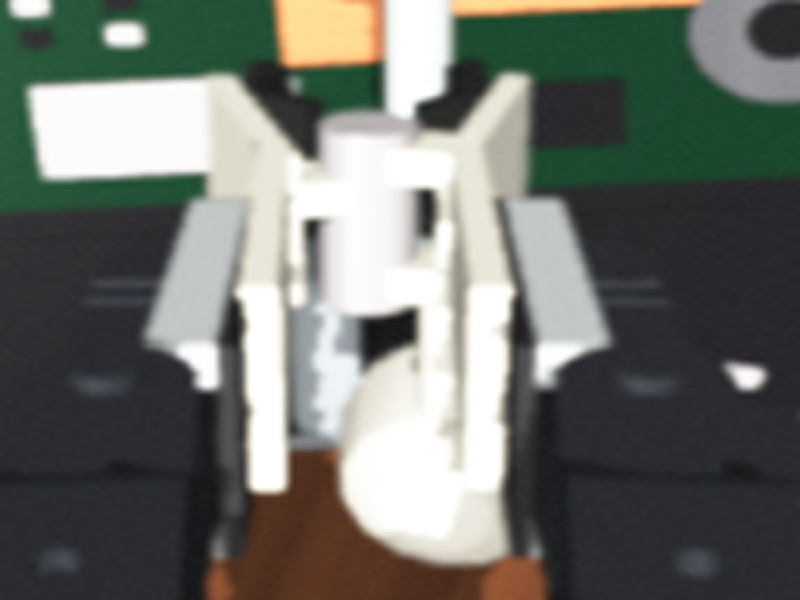

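Call:
apply_moves --pt "0 0 0.18 0 -0.07 0" --pt "0 0.4 0 0 0 0" --pt "0 0.4 0 0 0 0" --pt "0 0.3 0 0 0 0" --pt "0 0.1 0 0 0 0" --pt "0 0 0 0 0 0"

```text
clock: 9.8
eef_pos: [567.5, 130.7, 229.0]
tool_rot: [-1.571, 0.0, -1.308]
force: [0.2, 0.6, -0.8]
width: 19.6
```

```bash
python3 - <<'E'
from h import *
np.set_printoptions(precision=3,suppress=True)
tell([566,132,208],-1.305)
c=calibration('wrist'); im=shot('wrist','w4.png')
np.save('w4c.npy',c,allow_pickle=True)
im=im[190:350,200:360,::-1]
cv2.imwrite('pics/w4c.png',cv2.resize(im,(640,640)[:1]+(600,),interpolation=cv2.INTER_CUBIC))
E
```

```text
t 9.8 tcp [567.505 130.667 229.05 ] yaw -1.3076301877949577 F [ 0.192  0.566 -0.784] w 19.64392788451313 q [-0.047  0.552 -0.354  1.707  0.229  0.924 -0.228]
 after-turn shift u [-0.042  0.526 -0.028]  pre-turn shift u [-0.042  0.526 -0.027]  turn u [ 0.003 -0.019 -0.001]
```

View pics/w4c.png

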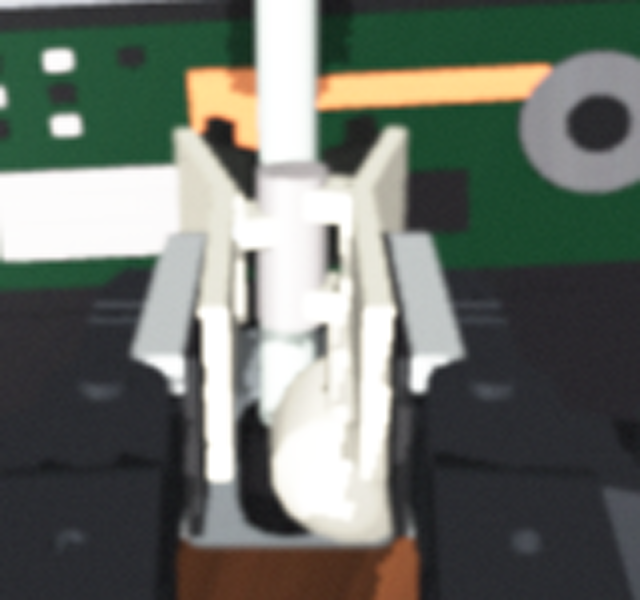

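The arm (column 287) lies between the opened jaws (178 and 405, middle 292), about 1 mm off. Going down.

Call:
apply_moves --pt "0 0.2 -0.02 0 0 0" --pt "0 0.2 0 0 0 0" --pt "0 0.13 0 0 0 0" --pt "0 0 0 0 0 0"

```text
clock: 10.35
eef_pos: [566.6, 130.4, 208.0]
tool_rot: [-1.571, -0.0, -1.308]
force: [-0.9, 0.0, 1.5]
width: 19.8
```

Call:
apply_moves --pt "0 0 0 0 0 0" --pt "0 0 0 0 0 0" --pt "0 0 0 0 0 0" --pt "0 0 0 0 0 0" --pt "0 0 0 0 0 0" --pt "0 0 0 0 0 0" --jaw 1

```text
clock: 11.1
eef_pos: [566.9, 130.4, 208.1]
tool_rot: [-1.571, -0.0, -1.308]
force: [-0.3, -0.5, -1.2]
width: 85.8
```

Call:
apply_moves --pt "0 -0.3 0 0 0 0" --pt "0 -0.7 0 0 0 0" --pt "0 -0.8 0 0 0 0" --pt "0 0 0 0 0 0"

```text
clock: 11.6
eef_pos: [568.6, 131.3, 283.5]
tool_rot: [-1.564, 0.0, -1.308]
force: [0.0, 0.1, -0.2]
width: 85.3
```

```bash
python3 - <<'E'
from h import *
np.set_printoptions(precision=3,suppress=True)
tell([539,222,280],-1.305)
c=calibration('wrist'); im=shot('wrist','w5.png'); b=shot('side','side5.png')
np.save('w5c.npy',c,allow_pickle=True)
w=cv2.resize(im[40:340,140:420,::-1],(400,429)); s=cv2.resize(b[180:330,160:300,::-1],(400,429),interpolation=cv2.INTER_CUBIC)
cv2.imwrite('pics/c5.png',np.hstack([w,s]))
E
```

```text
t 11.6 tcp [568.577 131.252 283.536] yaw -1.3077851945713517 F [ 0.029  0.088 -0.192] w 85.32985766222065 q [-0.035  0.494 -0.37   1.641  0.201  1.037 -0.203]
 after-turn shift u [-2.383  0.088 -0.118]  pre-turn shift u [-2.383  0.088 -0.125]  turn u [-0.047 -0.02  -0.001]
```

View pics/c5.png

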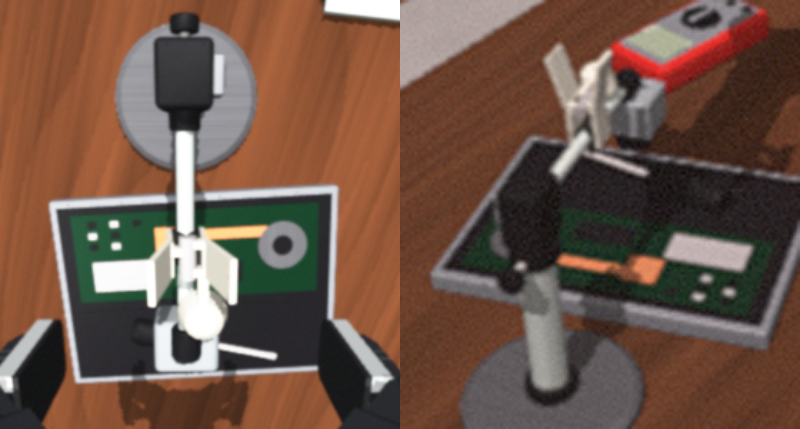

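The lamp is clipped upright on the arm (left crop hinge at (190,240), right crop (585,110)), clear of block and camera. Now the block's position from this view.

```bash
python3 - <<'E'
from h import *
np.set_printoptions(precision=2,suppress=True)
c=np.load('w5c.npy',allow_pickle=True).item()
P=lambda u,v,z:at('wrist',u*.7+140,v*.7+40,z,c)
bt=[P(*x,198) for x in((155,38),(214,38),(159,108),(213,108))];m=np.mean(bt,0);print('block',m)
a,b=P(185,133,175),P(184.5,230,175);print('arm',a,b,np.arctan2(*(b-a)[1::-1]))
d=np.array([.262,-.965,0]);print('from arm start',a-28*d, 'jaw', P(189,240,199))
tell([541,223.5,260],-1.305)
E
```

```text
block [541.4  223.71 198.  ]
arm [548.45 195.97 175.  ] [562.54 141.66 175.  ] -1.3168392243822853
from arm start [541.11 222.99 175.  ] jaw [565.12 142.34 199.  ]
t 11.7 tcp [566.78 130.37 280.54] yaw -1.3077371903273933 F [-0.3   0.96 -0.81] w 85.56197430865052 q [-0.03  0.5  -0.37  1.65  0.2   1.04 -0.2 ]
 after-turn shift u [-2.42  0.51 -0.01]  pre-turn shift u [-2.42  0.51 -0.02]  turn u [-0.   -0.02  0.  ]
```

Call:
apply_moves --pt "-0.6 0 0 0 0 0" --pt "-0.8 0 0 0 0 0" --pt "-0.7 0 0 0 0 0" --pt "-0.32 0 0 0 0 0" --pt "0 0.5 0 0 0 0" --pt "0 0.7 0 0 0 0" --pt "0 0.8 0 0 0 0" --pt "0 0.7 0 0 0 0" --pt "0 0.35 0 0 0 0" --pt "0 0.1 0 0 0 0" --pt "0 0 0 0 0 0"

```text
clock: 13.08
eef_pos: [542.1, 224.0, 154.6]
tool_rot: [-1.57, 0.0, -1.308]
force: [-0.4, 0.4, 0.5]
width: 85.4
```

```bash
python3 - <<'E'
from h import *
np.set_printoptions(precision=2,suppress=True)
tell([541.2,223.5,154],-1.307)
E
```

```text
t 13.075 tcp [542.1  223.96 154.6 ] yaw -1.307863743797265 F [-0.38  0.43  0.53] w 85.35591462618078 q [-0.23  0.65 -0.33  1.77  0.28  0.77 -0.44]
 after-turn shift u [ 0.01  0.02 -0.02]  pre-turn shift u [ 0.01  0.02 -0.02]  turn u [-0.01 -0.01 -0.  ]
```

Call:
apply_moves --pt "0 0 0 0 0 0" --pt "0 0 0 0 0 0" --pt "0 0 0 0 0 0" --pt "0 0 0 0 0 0" --pt "0 0 0 0 0 0" --pt "0 0 0 0 0 0" --pt "0 0 0 0 0 0" --pt "0 0 0 0 0 0" --jaw -1

```text
clock: 14.08
eef_pos: [540.7, 223.7, 155.1]
tool_rot: [-1.572, -0.001, -1.307]
force: [-5.2, -2.2, 7.7]
width: 30.1
```

Call:
apply_moves --pt "0 -0.1 0 0 0 0" --pt "0 -0.2 0 0 0 0" --pt "0 -0.2 0 0 0 0" --pt "0 0 0 0 0 0"

```text
clock: 14.58
eef_pos: [540.7, 223.7, 174.6]
tool_rot: [-1.572, -0.0, -1.308]
force: [-4.6, -1.2, -4.6]
width: 30.2
```

Call:
apply_moves --pt "0 -0.2 0 0 0 0" --pt "0 -0.3 0 0 0 0" --pt "0 -0.35 0 0 0 0" --pt "0 -0.35 0 0 0 0" --pt "0 -0.3 0 0 0 0" --pt "0 -0.16 0 0 0 0" --pt "0 -0.06 0 0 0 0" --pt "0 0 0 0 0 0" --pt "0 0 0 0 0 0"

```text
clock: 15.7
eef_pos: [540.7, 223.7, 243.9]
tool_rot: [-1.572, -0.0, -1.308]
force: [-6.6, -1.6, -4.0]
width: 30.0
```

```bash
python3 - <<'E'
from h import *
np.set_printoptions(precision=2,suppress=True)
tell([540.7,223.7,245],-1.307)
shot('top','top6.png'); b=shot('side','side6.png'); w=shot('wrist','w6.png')
s=cv2.resize(b[120:330,150:310,::-1],(400,525),interpolation=cv2.INTER_CUBIC)
cv2.imwrite('pics/c6.png',np.hstack([s,cv2.copyMakeBorder(cv2.resize(w[:,:,::-1],(400,300)),0,225,0,0,cv2.BORDER_CONSTANT)]))
d=read_state();print(d['force'],d['eef_pos'])
E
```

```text
t 15.7 tcp [540.71 223.7  243.94] yaw -1.30752710608543 F [-6.56 -1.6  -4.  ] w 29.97486359140597 q [-0.2   0.54 -0.37  1.68  0.23  0.96 -0.39]
 after-turn shift u [ 0.   -0.03 -0.  ]  pre-turn shift u [ 0.   -0.03 -0.  ]  turn u [ 0.01 -0.    0.  ]
[-5.05 -1.43 -4.78] [540.71 223.73 243.91]
```

View pics/c6.png

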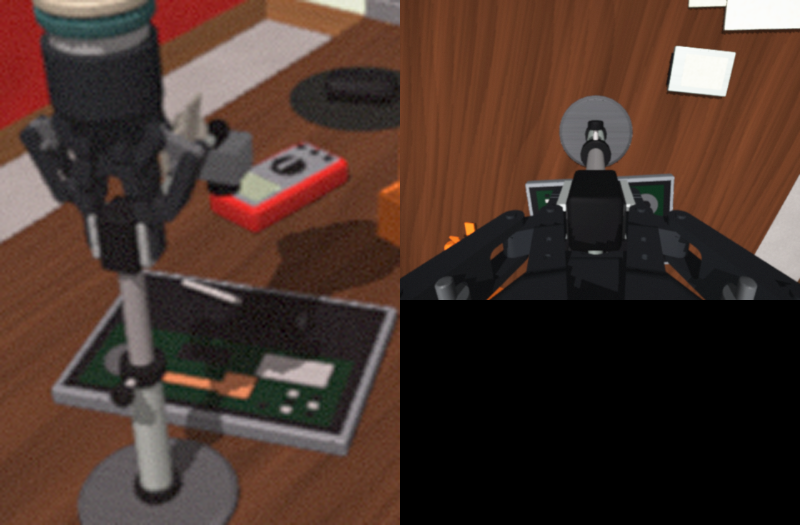

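Call:
apply_moves --pt "0 -0.03 0 0 0 0" --pt "0 0 0 0 0 0" --pt "0 0 0 0 0 0"

```text
clock: 16.23
eef_pos: [540.7, 223.7, 245.0]
tool_rot: [-1.572, -0.0, -1.308]
force: [-6.8, -0.7, -4.4]
width: 30.0
```

Call:
apply_moves --pt "0 -0.04 0 0 0 0" --pt "0 0 0 0 0 0" --pt "0 0 0 0 0 0"

```text
clock: 16.6
eef_pos: [540.7, 223.7, 246.3]
tool_rot: [-1.572, -0.0, -1.308]
force: [-6.1, -1.2, -6.8]
width: 29.9
```

The force rises just at 246 mm, where the hard end (0.091) should be. I back off 1 mm.

Call:
apply_moves --pt "0 0.035 0 0 0 0" --pt "0 0 0 0 0 0" --pt "0 0 0 0 0 0" --pt "0 0 0 0 0 0" --pt "0 0 0 0 0 0" --pt "0 0 0 0 0 0"

```text
clock: 17.35
eef_pos: [540.7, 223.7, 245.0]
tool_rot: [-1.572, -0.0, -1.308]
force: [-6.8, -0.0, -5.8]
width: 30.0
```

```bash
python3 - <<'E'
from h import *
s=read_state(); print(s['eef_pos'],s['force'],s['width'],abs(s['qd']).max()); finish_job()
E
```

```text
[540.71892905 223.68428564 245.033468  ] [-6.81955766 -0.02731456 -5.82836008] 29.969116952548156 0.001932454253524236
the job is handed in; nothing more can be done
```

I moved the white lamp from the tote's handle to the camera arm and let it go upright, about 12 mm camera-side of the middle of the bare part. I then squeezed the button, drew the camera up and handed the job in at 17.4 s, still holding it there. No verdict is reported.

Last checks:
- **Height:** the tool rose 89.9 mm from where it gripped. I felt the hard end about 1 mm higher, which matches the second stop.
- **Button:** the fingers closed to 30.0 mm; the figure given is 31 mm with the button in and 36 mm out. The gripper also read about 2.5 mm narrow on the lamp's wings, so I take it as fully in.
- **Load:** about 5.8 N downward, in line with the 4 to 6 N expected for camera and lamp. Arm joint speeds were near zero.
- **Lamp:** pictured upright and clipped on the arm before the lift. In the last picture the gripper half hid it, so its pose at the top was not measured again.
- **Sideways force:** about 7 N stayed on the grip while holding.
- **Bystanders:** I never touched the meter, screwdriver or drive, but did not measure their positions again at the end.

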